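# Roll the fallen reagent bottle into the free cradle

### The arm

A 7-joint arm with a two-finger parallel gripper is mounted at the origin on the work surface. World frame = base frame: x ahead of the robot, y to its left, z up, the work surface at z = 0. Lengths are in m, angles in degrees, forces in N, time in s.
With the tool pointing down it reaches from about 0.425 to 0.825 m from the base axis. Payload 3.6 kg.
Tool frame: the origin (TCP) lies on the centre line of the jaws, within the pads' length; the fingertips stand 8 mm ahead of it and the grasp point (between the pads) lies 11 mm behind it; x points along the fingers, y is the direction in which the jaws open and shut, and the axes are right-handed (so a half turn about x gives the same grasp; the last joint's range is limited). The gripper opens to 85 mm and grips with 20 to 120 N. Pads are 22 mm wide; open, the fingers measure 114 mm over their backs; the gripper's body (76 mm by 85 mm) begins 54 mm behind the grasp point. The pads swing forward as they close: fully open they stand 13 mm farther back than shut.
Start: joints at [-64.658, 35.231, -0.722, 81.555, 0.464, 63.22, -2.315], TCP at [0.294, 0.58, 0.239] pointing down, gripper open.
Joint ranges: [-178.69, 178.69], [-17.37, 117.87], [-77.05, 75.6], [15.02, 138.74], [-78.02, 258.01], [0.78, 113.62], [-162.83, 162.83]. Speed limits (degrees/s): [159.86, 159.86, 180, 180, 180, 180, 180].

### API

Orientations are given as [roll, pitch, yaw] about the fixed x, y, z axes, in that order (R = Rz(yaw) Ry(pitch) Rx(roll)).
In Python, from cell import robot gives the robot as it stands.
- The arm moves only by the shell command python3 -m handwheel 'ROWS' [FORCE]. ROWS is JSON, a list of rows, each a list of 7 numbers: the turn, a rotation vector about the tool's x, y, z in degrees, then the shift along the tool's x, y, z in mm, then the opening, from 0 (shut) to 1 (fully open). A call has 1 to 20 rows; each row is the pose to reach, as a shift and turn from the pose commanded when the call began, along the tool's axes at that moment; what a row does not reach only later rows make up. A row lasts 1/8 s, in which the tool goes at most 62.5 mm and 10.7 degrees, less where a joint would pass 70% of its speed; a pose out of reach is approached as far as the arm can. A call with a gripper value outside its range is refused whole. The fingers move at their own pace and stop on an object; FORCE is the grip in N (left out, the last holds). Time passes only in rows, so rows that repeat a pose let the fingers close. It gives the time, the measured TCP pose, the force and the opening at its end, in the units of the state.
- robot.get_state(): the state, without advancing time (a new reading comes with each control period).
- robot.snapshot(name): name is "scene" or "top"; returns a dict with "pixels" (480x640x3 uint8, red, green, blue), "z_map" (480x640 float32, m along the optical axis (not along the pixel's ray), 0 where there is no reading), "K" (3x3 intrinsics, pixels), "R" (3x3) and "t" (3): a world point X has camera coordinates R X + t. Camera axes: x right, y down, z forward; pixel columns grow to the right and rows downward; lengths in m; the calibration is good to about 2 mm. A picture is of the moment at which its call begins.
- robot.job_done(): hands the job in, once; it reports no verdict.
The state is a dict: "t": time; "q": joint angles; "joint_velocities": joint speeds; "joint_efforts": joint torques, N m; "tcp_pos": TCP position; "orientation": TCP orientation; "force": force on the tool from outside, world axes, zero at the start; "wrist_torque": the same for the moment, N m; "width": opening from 0.0 (shut) to 1.0 (fully open).
Only numpy, scipy, OpenCV 4.12 (cv2) and the standard library are available. Lean on these libraries where they do the work, as an engineer would, in place of code of your own. Each camera call takes 0.05 s, during which the arm holds its last target. There are 200 camera calls.

### The job

The big amber bottle lying loose in the middle of the blue tray must stop rolling about: without lifting it, roll it into the free one of the two grey cradles, then slide it along that cradle against the sprung end plate until the sprung catch clicks up behind its shoulder, and leave it held there. It is glass, so push gently (under 20 N), and leave the bottle in the other cradle and the small dropper bottle where they are.

Things in the scene. Friction and masses are not known exactly. Their poses are not given: they have to be found in the camera images.
- bottle: loose amber glass bottle lying on its side: cylinder 88 mm in diameter, 115 mm long from base to its square shoulder, then a 33 mm neck and a black cap 44 mm in diameter, 30 mm long; 175 mm overall, 0.3 to 0.55 kg, too fat to grasp, rolls freely. Origin on its axis at mid length; x runs from base to cap, y and z turn with it. Axis 60 mm above the table on the tray's floor, 54 mm in a cradle
- bottle_base (a point): centre of the loose bottle's flat base, 87.5 mm from the bottle's origin
- bottle_cap (a point): centre of the flat outer face of the loose bottle's cap, at the other end
- tray: fixed blue tray, 228 mm (x) by 434 mm (y), open at both x ends. Origin under its centre, on the table. Level floor 16 mm above the table for |y| below 90 mm, then ramps rise 4 mm over 33 mm to the cradles, centred at y = +165 and -165 mm; outer walls 42 mm high at |y| = 214 mm. The loose bottle starts near y = 0, cap to +x, within 0.15 rad of parallel. Pushed squarely it can bind on the ramp; pushed low it rolls
- cradle_a: the free cradle, at either side of the tray, axes parallel to the tray's: fixed grey block, 84 mm wide (y), x from -112 to +100 mm, with a V trough along x. Origin at y = 0 of its underside, 6 mm above the table. Trough 70 mm wide between crests (20 mm above the table), sides sloping 20 degrees to its bottom line at y = 0. A wall 61 mm above the table stands at the -x end (robot's side)
- plate_face (a point): middle of the face of the free cradle's sprung end plate (metal, 64 mm wide, 44 mm high), which the bottle's base meets: at rest at x = -80 mm, y = 0 of the cradle, 40 mm above the table
- plate_a (a joint): how far that end plate is pressed back towards -x, in m: 0 at rest, 0.010 at its hard end. It pushes back with about 3.5 N at first touch, 7.5 N at 6 mm and 10.5 N at 10 mm. The catch can rise once the plate is pressed about 6 mm
- catch_face (a point): top of the free cradle's sprung catch, on its face towards the end plate: a steel tongue 6 mm thick and 14 mm wide in the trough's bottom line, face at x = 29 mm, y = 0 of the cradle, top 20 mm above the table when up, 10 mm above a lying bottle's underside
- catch_a (a joint): how far that catch is pushed down, in m: 0 when up, about 0.010 under a bottle's body. A bottle lying in the trough presses it down by its weight; it springs up by itself behind the bottle's shoulder once the base has pressed the end plate back far enough, and then holds the bottle against the plate
- cradle_b: the occupied cradle at the other side of the tray, exactly the same, with a bottle held between its end plate and catch
- neighbour: the bottle in the occupied cradle, of the same shape and frame as the loose one; to be left alone
- dropper: small amber dropper bottle, 42 mm in diameter, 85 mm tall, standing upright on the bench to the robot's right of the tray; origin at the centre of its underside; to be left alone
- tube_rack: fixed white test tube rack, 70 by 200 mm and up to 130 mm tall with its tubes, on the bench to the robot's left of the tray; origin at the centre of its underside
Things that resemble listed ones, but are neither listed nor needed, are in the scene too. What is shaped like the bottle but yellow is not meant.

How it is judged (in metres and radians):
At the end, for the whole second after the job is handed in: The loose bottle rests in the free cradle, axis within 5 mm sideways of the trough's middle line, 3 mm of seated height and 0.06 rad of parallel; its base has pressed the end plate back (beyond x = -83 mm of the cradle) and the catch is up (less than 3 mm down) (y of bottle in the frame of cradle_a between -0.005 and 0.005 m and z of bottle in the frame of cradle_a between 0.0455 and 0.0515 m and x of bottle_base in the frame of cradle_a below -0.083 m and value of joint catch_a below 0.003 m and angle between the x axis of bottle and the x axis of cradle_a, either way round below 0.06 rad and linear speed of bottle below 0.01 m/s and angular speed of bottle below 0.15 rad/s); the robot touches nothing.
It fails at once if the loose bottle is lifted (its middle more than 85 mm above the table) (height (world z) of bottle above 0.085 m).
It fails at once if the robot pushes on the loose bottle with more than 20 N (contact force between any of the arm, the fingers and bottle above 20 N).
It fails at once if the bottle in the occupied cradle is moved more than 10 mm (distance of neighbour from where it was at the start of the episode above 0.01 m).
It fails at once if the dropper bottle is moved more than 15 mm (distance of dropper from where it was at the start of the episode above 0.015 m).
It also fails if it takes over 58 s, if anything falls off the work surface, if the arm or the gripper's body presses on something with over 40 N, if the wrist force passes 120 N, or if a joint passes its speed limit or range.

## Working session

There is one attempt and no reset: what is moved stays moved. The work goes in short steps, Python scripts to look and compute and a shell command to move; the robot and the scene stay as the last step left them, time stands still between calls to the robot, and variables do not carry over. Pictures are saved under pics/ and viewed, about 8 in all and at most 12, crops included, and the job is handed in when it is done.

```bash
ls; mkdir -p pics; cat > h.py <<'E'
import numpy as np, cv2
from cell import robot
def snap(n):
    s=robot.snapshot(n); return s
def save(s,f,crop=None,sc=1):
    im=s["pixels"][:,:,::-1]
    if crop: im=im[crop[1]:crop[3],crop[0]:crop[2]]
    cv2.imwrite("pics/"+f,cv2.resize(im,None,fx=sc,fy=sc))
def cloud(s):
    z=s["z_map"]; v,u=np.mgrid[:480,:640]; K=s["K"]
    c=np.stack([(u-K[0,2])*z/K[0,0],(v-K[1,2])*z/K[1,1],z],-1)
    return (c-s["t"])@s["R"]   # R^T(c-t)
def ray(s,u,v,h):
    d=s["R"].T@np.linalg.inv(s["K"])@np.array([u,v,1.]); o=-s["R"].T@s["t"]
    return o+d*(h-o[2])/d[2]
E
python3 - <<'E'
from h import *
for n in("top","scene"):
    s=snap(n); save(s,n+"0.png"); print(n,-s["R"].T@s["t"],s["R"][2])
st=robot.get_state(); print(st)
E
```

```text
pics
top [ 0.27627669 -0.00632018  1.15990798] [ 0.18029659  0.02452008 -0.98330662]
scene [1.22462427 0.07984903 1.15366862] [-0.55682484 -0.06087465 -0.82839627]
{'t': 0.1, 'q': array([-64.6582252 ,  35.28410712,  -0.72602544,  81.63371742,
         0.46341683,  63.2188804 ,  -2.31545584]), 'joint_velocities': array([ 0.09768053, -0.14253712,  0.03860154, -0.17760351,  0.03963017,
       -0.01428742,  0.00476851]), 'joint_efforts': array([ 1.44378620e-03, -4.70382965e+01,  2.60121273e-01, -1.71570361e+01,
        1.00779280e-02,  5.93053177e-03, -1.42049998e-05]), 'tcp_pos': array([0.29333225, 0.57928701, 0.23824016]), 'orientation': array([ -90.31662715,   89.86610176, -117.17141007]), 'force': array([1.23908289, 0.16865983, 0.26876016]), 'wrist_torque': array([-0.0386925 ,  0.00501392,  0.05080861]), 'width': 0.9975360155530434}
```

View pics/top0.png

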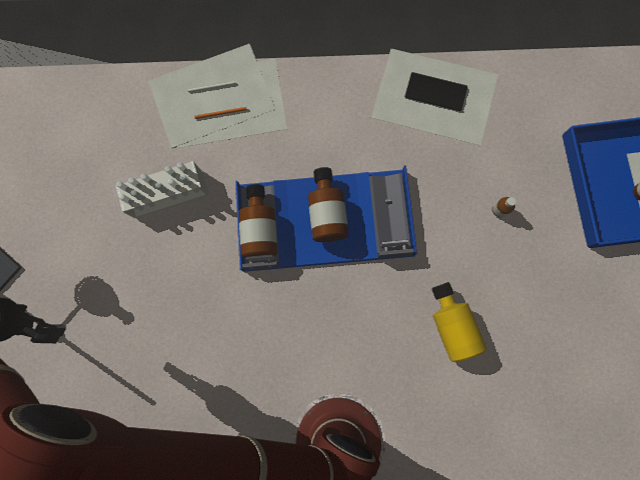

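View pics/scene0.png

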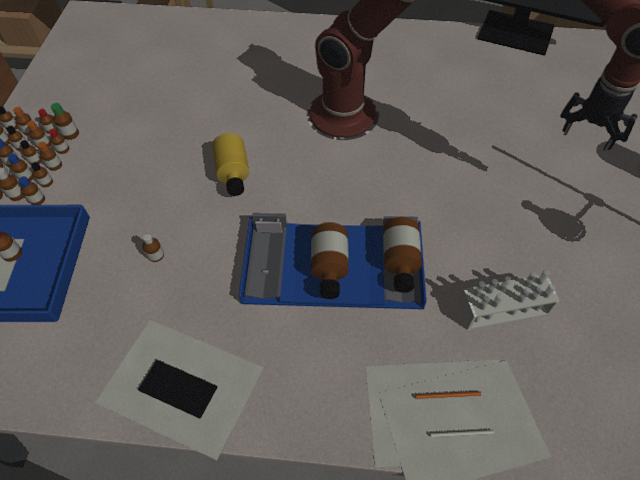

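Top view: the loose amber bottle is at (327,205), between the cradles. The neighbour is at (258,225) in the left cradle, and the free cradle is on the right at (391,215) with its plate at (397,246) and catch at (388,202). The dropper is at (506,206), the tube rack at (160,188), and the yellow bottle at (460,325) is a distractor. The amber bottle inside the second blue tray at (638,190) is small and outside this tray. The one meant is at (327,205), and the crop will confirm it.

```bash
cat >> h.py <<'E'
def masks(s):
    P=cloud(s); hsv=cv2.cvtColor(s["pixels"],cv2.COLOR_RGB2HSV)
    return P,hsv
def tray(s):
    P,hsv=masks(s)
    b=((hsv[...,0]>105)&(hsv[...,0]<130)&(hsv[...,1]>150)&(P[...,2]<.06)&(np.abs(P[...,1])<.45)).astype(np.uint8)
    n,l,st,c=cv2.connectedComponentsWithStats(b)
    m=(P[...,0]>.3)&(P[...,0]<.9)&(P[...,1]>-.35)&(P[...,1]<.4)&(P[...,2]>.034)&(P[...,2]<.048)&(b>0)
    return P[m]
def bottle(s,x0,x1,y0,y1):
    P,_=masks(s)
    m=(P[...,0]>x0)&(P[...,0]<x1)&(P[...,1]>y0)&(P[...,1]<y1)&(P[...,2]>.068)&(P[...,2]<.13)
    return P[m]
E
python3 - <<'E'
from h import *
s=snap("top"); save(s,"crop1.png",(220,150,430,285),3.6)
for n in("top","scene"):
    s=snap(n); T=tray(s)
    r=cv2.minAreaRect(T[:,:2].astype(np.float32)*1000); print(n,"walls",len(T),r)
    for side in(T[:,1]>T[:,1].mean(),T[:,1]<T[:,1].mean()):
        q=T[side]; print(" wall",np.median(q[:,:2],0),q[:,0].min(),q[:,0].max(), np.degrees(np.arctan(np.polyfit(q[:,0],q[:,1],1)[0])))
    c=np.median(T,0)
    for u in ([327,205],[258,225]) if n=="top" else ([330,250],[403,245]):
        P=cloud(s); p=P[u[1],u[0]]; print("pt",p)
        B=bottle(s,p[0]-.14,p[0]+.14,p[1]-.055,p[1]+.055)
        r=cv2.minAreaRect(B[:,:2].astype(np.float32)*1000); print(" bottle",len(B),r,B[:,2].max(),np.percentile(B[:,0],[0,1,99,100]))
E
```

```text
top walls 329 ((537.7169189453125, 23.102142333984375), (223.66004943847656, 432.1002197265625), 3.954693555831909)
 wall [0.55555615 0.23753401] 0.4114029852522116 0.6345984700040134 3.6770778881473287
 wall [ 0.55026144 -0.18881748] 0.44198693043420834 0.6631726427834386 3.8030091803957387
pt [0.549582   0.0134106  0.10627681]
 bottle 2056 ((565.1527099609375, 16.879974365234375), (175.55577087402344, 87.19916534423828), 5.654744625091553) 0.11057362960711968 [0.47471321 0.47671989 0.64915294 0.65245602]
pt [0.5083137  0.17787546 0.09495461]
 bottle 1910 ((528.779296875, 187.76815795898438), (176.19105529785156, 84.4149398803711), 3.5271642208099365) 0.10424594101628423 [0.43909892 0.4409883  0.612782   0.61748068]
scene walls 313 ((540.61083984375, 22.1357421875), (224.9678955078125, 432.436767578125), 3.5465753078460693)
 wall [0.57385784 0.23766337] 0.41681166678619863 0.6503580967217976 0.9976070105802625
 wall [ 0.56228798 -0.18973001] 0.44149556614999835 0.6660186742929393 3.686283768342411
pt [0.55939337 0.01649123 0.10271753]
 bottle 2056 ((564.8428344726562, 15.492115020751953), (178.22836303710938, 86.32644653320312), 6.568955898284912) 0.10988333164589432 [0.47478381 0.48152317 0.6519073  0.65404457]
pt [0.52574782 0.18408474 0.09686679]
 bottle 1802 ((528.270751953125, 186.13870239257812), (179.4638214111328, 84.65850067138672), 4.303037166595459) 0.103883643581284 [0.43994796 0.44533877 0.61400284 0.61793811]
```

View pics/crop1.png

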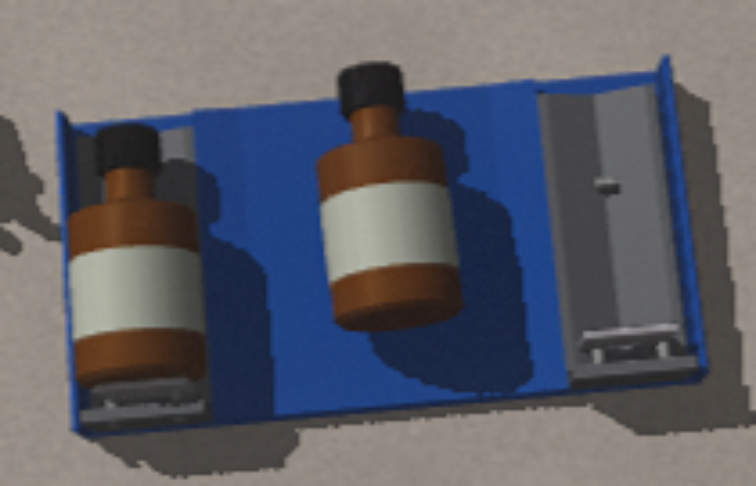

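The crop confirms the loose bottle, with label and cap to +x, and the free right-hand cradle with plate and catch. The tray is at (0.539, 0.0225) with yaw 3.75°. The neighbour's pose agrees with that to 2 mm. The bottle is at tray (25, -8) mm, about 2° off parallel.

Plan: push with both fingers spread along the bottle and the tool tilted 20°, tips leading, so contact is below the axis.

```bash
cat >> h.py <<'E'
from scipy.spatial.transform import Rotation as Ro
YAW=3.75; RT=Ro.from_euler("z",YAW,degrees=True).as_matrix(); OT=np.array([.539,.0225,0])
def rel(p_tray_mm, ax, ay):
    """TCP target (tray frame, mm), tool x and y directions in tray frame -> turn (deg), shift (mm) in tool axes"""
    st=robot.get_state(); R0=Ro.from_euler("xyz",st["orientation"],degrees=True).as_matrix()
    ax=np.array(ax,float);ax/=np.linalg.norm(ax);ay=np.array(ay,float)
    Rt=RT@np.stack([ax,ay,np.cross(ax,ay)],1); p=OT+RT@(np.array(p_tray_mm)/1000)
    print("turn",Ro.from_matrix(R0.T@Rt).as_rotvec(degrees=True).round(1),"shift",((p-st["tcp_pos"])@R0*1000).round(1),"p",p.round(3))
def where():
    st=robot.get_state(); R0=Ro.from_euler("xyz",st["orientation"],degrees=True).as_matrix()
    print("t",st["t"],"tray mm",((st["tcp_pos"]-OT)@RT*1000).round(1),"axes(tray)",(RT.T@R0).round(3).tolist(),"F tray",(st["force"]@RT).round(1),"w",st["width"],"q",st["q"].round(0))
E
python3 - <<'E'
from h import *
where(); s20,c20=np.sin(np.radians(20)),np.cos(np.radians(20))
for y in(1,-1): rel([-4.5,54,190],[0,-s20,-c20],[y,0,0])
E
```

```text
t 0.25 tray mm [-208.5  571.9  238.8] axes(tray) [[-0.001, 0.509, 0.861], [-0.001, 0.861, -0.509], [-1.0, -0.001, -0.0]] F tray [-0.3  0.1  1. ] w 0.9992056265451629 q [-65.  35.  -1.  82.   0.  63.  -2.]
turn [ 58.8 -18.1 -10.3] shift [  49.2 -341.8  439.3] p [0.531 0.076 0.19 ]
turn [-119.2   11.9  -21. ] shift [  49.2 -341.8  439.3] p [0.531 0.076 0.19 ]
```

```bash
python3 -m handwheel '[[20,-6,-3.5,16,-114,146,0.6],[39,-12,-7,33,-228,293,0.6],[58.8,-18.1,-10.3,49,-342,439,0.6],[58.8,-18.1,-10.3,49,-342,439,0.6],[58.8,-18.1,-10.3,49,-342,439,0.6],[58.8,-18.1,-10.3,49,-342,439,0.6],[58.8,-18.1,-10.3,49,-342,439,0.6],[58.8,-18.1,-10.3,49,-342,439,0.6],[58.8,-18.1,-10.3,49,-342,439,0.6],[58.8,-18.1,-10.3,49,-342,439,0.6],[58.8,-18.1,-10.3,49,-342,439,0.6],[58.8,-18.1,-10.3,49,-342,439,0.6],[58.8,-18.1,-10.3,49,-342,439,0.6],[58.8,-18.1,-10.3,49,-342,439,0.6]]'
python3 - <<'E'
from h import *
where(); s20,c20=np.sin(np.radians(20)),np.cos(np.radians(20))
rel([-4.5,54,90],[0,-s20,-c20],[1,0,0]);rel([-4.5,54,40.5],[0,-s20,-c20],[1,0,0])
save(snap("scene"),"s2.png",(180,150,480,330),2.6)
E
```

```text
t: 2.0
tcp_pos: [0.5306, 0.0774, 0.1903]
orientation: [0.0, 70.1, -86.1]
force: [-0.4, 1.0, 0.7]
width: 0.598
t 2.0 tray mm [ -4.8  55.3 190.3] axes(tray) [[0.001, 1.0, 0.001], [-0.34, 0.001, -0.94], [-0.94, 0.0, 0.34]] F tray [-0.3  1.   0.7] w 0.5977490986773446 q [-37.  33.  25. 103.   8.  51. -17.]
turn [ 0.1 -0.1 -0. ] shift [ 94.8   0.2 -32.9] p [0.531 0.076 0.09 ]
turn [ 0.1 -0.1 -0. ] shift [141.3   0.2 -49.8] p [0.531 0.076 0.04 ]
```

View pics/s2.png

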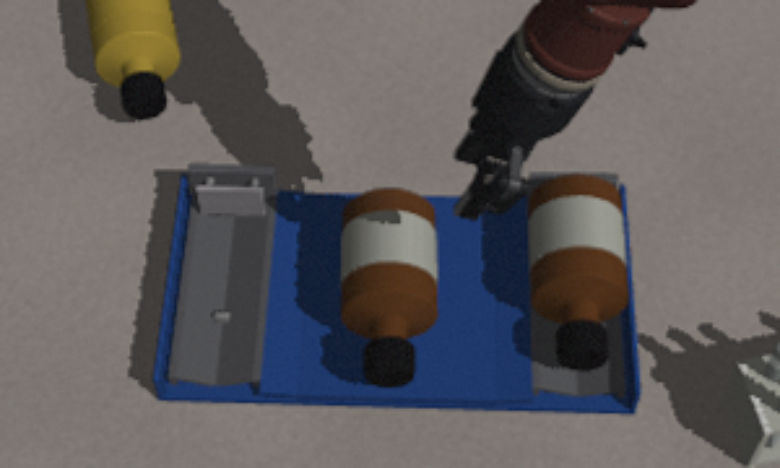

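The gripper is tilted above the gap between the loose bottle (crop 388,270) and the neighbour (578,250). Fingers are clear of both, so I'll go straight down.

```bash
python3 -m handwheel '[[0,0,0,28,0,-10,0.6],[0,0,0,56,0,-20,0.6],[0,0,0,84,0,-30,0.6],[0,0,0,105,0,-37,0.6],[0,0,0,120,0,-42,0.6],[0,0,0,132,0,-46,0.6],[0,0,0,141,0,-50,0.6],[0,0,0,141,0,-50,0.6],[0,0,0,141,0,-50,0.6]]'
python3 - <<'E'
from h import *
where(); 
s=snap("top");save(s,"t3.png",(220,150,430,285),3.6)
p=[.55,.0134];B=bottle(s,.42,.68,-.045,.06);print(len(B),cv2.minAreaRect(B[:,:2].astype(np.float32)*1000))
E
```

```text
t: 3.18
tcp_pos: [0.5313, 0.0755, 0.0412]
orientation: [0.2, 70.1, -86.1]
force: [0.7, -0.2, 0.3]
width: 0.6
t 3.175 tray mm [-4.2 53.3 41.2] axes(tray) [[0.001, 1.0, -0.001], [-0.34, -0.0, -0.94], [-0.94, 0.001, 0.34]] F tray [ 0.7 -0.3  0.3] w 0.5995744545738265 q [-35.  46.  23. 109.   6.  32. -19.]
2047 ((564.7948608398438, 17.2581787109375), (175.60055541992188, 87.08808135986328), 5.872086048126221)
```

View pics/t3.png

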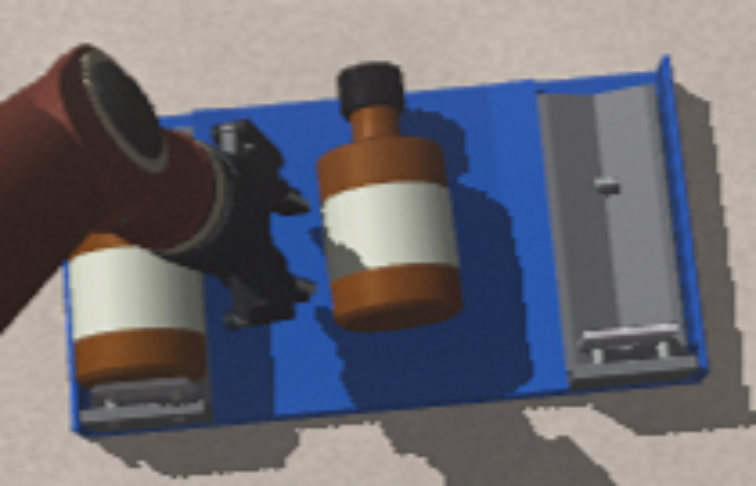

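Both fingertips (crop 305,205 and 305,290) sit beside the bottle's body, within its length. Next I'll push gently in -y.

```bash
python3 -m handwheel '[[0,0,0,0.7,0,1.9,0.6],[0,0,0,1.4,0,3.8,0.6],[0,0,0,2,0,5.6,0.6],[0,0,0,2.7,0,7.5,0.6],[0,0,0,3.4,0,9.4,0.6],[0,0,0,4.1,0,11.3,0.6],[0,0,0,4.8,0,13.2,0.6],[0,0,0,5.4,0,15,0.6],[0,0,0,6.1,0,16.9,0.6],[0,0,0,6.8,0,18.8,0.6],[0,0,0,7.8,0,21.6,0.6],[0,0,0,8.8,0,24.4,0.6],[0,0,0,9.9,0,27.3,0.6],[0,0,0,10.9,0,30.1,0.6],[0,0,0,11.9,0,32.9,0.6]]'
python3 - <<'E'
from h import *
where(); 
s=snap("top")
B=bottle(s,.42,.68,-.12,.03);print(len(B),cv2.minAreaRect(B[:,:2].astype(np.float32)*1000))
E
```

```text
t: 5.1
tcp_pos: [0.5332, 0.0403, 0.0407]
orientation: [0.1, 70.1, -86.2]
force: [-1.1, -0.4, -0.0]
width: 0.604
t 5.1 tray mm [-4.6 18.1 40.7] axes(tray) [[0.0, 1.0, -0.001], [-0.341, -0.0, -0.94], [-0.94, 0.0, 0.341]] F tray [-1.1 -0.3 -0. ] w 0.604203336688464 q [-32.  46.  23. 111.   7.  30. -17.]
1997 ((567.1510620117188, -7.936176300048828), (175.32012939453125, 86.05690002441406), 5.097587585449219)
```

```bash
python3 -m handwheel '[[0,0,0,1.2,0,3.3,0.6],[0,0,0,2.5,0,7,0.6],[0,0,0,3.9,0,10.8,0.6],[0,0,0,5.3,0,14.5,0.6],[0,0,0,6.6,0,18.2,0.6],[0,0,0,8,0,22,0.6],[0,0,0,9.4,0,25.7,0.6],[0,0,0,10.7,0,29.4,0.6],[0,0,0,12.1,0,33.2,0.6],[0,0,0,13.4,0,37,0.6],[0,0,0,14.8,0,40.7,0.6],[0,0,0,16.2,0,44.4,0.6],[0,0,0,17.5,0,48.1,0.6],[0,0,0,18.9,0,51.9,0.6],[0,0,0,20.2,0,55.6,0.6],[0,0,0,21.6,0,59.3,0.6]]'
python3 - <<'E'
from h import *
where(); 
s=snap("top")
B=bottle(s,.42,.69,-.20,-.01);r=cv2.minAreaRect(B[:,:2].astype(np.float32)*1000);print(len(B),r,((np.array([*r[0],0])/1000-OT)@RT*1000).round(1))
E
```

```text
t: 7.15
tcp_pos: [0.5376, -0.022, 0.0406]
orientation: [0.2, 70.1, -86.1]
force: [-0.4, 2.8, 0.7]
width: 0.603
t 7.15 tray mm [ -4.3 -44.3  40.6] axes(tray) [[0.001, 1.0, 0.0], [-0.34, 0.001, -0.941], [-0.941, 0.001, 0.34]] F tray [-0.3  2.9  0.7] w 0.6031942584280191 q [-25.  45.  23. 112.   8.  27. -12.]
2186 ((569.3511962890625, -59.619747161865234), (181.09190368652344, 109.0963134765625), 3.4107630252838135) [ 24.9 -83.9   0. ]
```

```bash
python3 -m handwheel '[[0,0,0,1.2,0,3.3,0.6],[0,0,0,2.4,0,6.6,0.6],[0,0,0,3.6,0,9.8,0.6],[0,0,0,4.8,0,13.1,0.6],[0,0,0,6,0,16.4,0.6],[0,0,0,7.2,0,19.7,0.6],[0,0,0,8.4,0,23,0.6],[0,0,0,9.6,0,26.3,0.6]]'
python3 - <<'E'
from h import *
where(); 
E
python3 -m handwheel '[[0,0,0,1.2,0,3.3,0.6],[0,0,0,2.4,0,6.6,0.6],[0,0,0,3.6,0,9.8,0.6],[0,0,0,4.8,0,13.1,0.6],[0,0,0,6,0,16.4,0.6],[0,0,0,7.2,0,19.7,0.6],[0,0,0,7.2,0,19.7,0.6]]'
python3 - <<'E'
from h import *
where(); 
s=snap("top");save(s,"t4.png",(220,150,430,285),3.6)
E
```

```text
t: 8.2
tcp_pos: [0.5389, -0.0513, 0.0406]
orientation: [-0.0, 70.0, -86.3]
force: [-1.1, 0.1, 0.8]
width: 0.602
t 8.2 tray mm [ -5.  -73.6  40.6] axes(tray) [[-0.001, 1.0, -0.001], [-0.341, -0.001, -0.94], [-0.94, -0.0, 0.341]] F tray [-1.1  0.2  0.8] w 0.6023643996138233 q [-22.  45.  23. 112.   9.  26. -10.]
t: 9.07
tcp_pos: [0.5404, -0.0718, 0.0406]
orientation: [0.1, 70.1, -86.2]
force: [0.5, -0.2, -0.1]
width: 0.602
t 9.075 tray mm [ -4.7 -94.2  40.6] axes(tray) [[0.0, 1.0, -0.001], [-0.341, -0.001, -0.94], [-0.94, 0.0, 0.341]] F tray [ 0.5 -0.2 -0.1] w 0.6019378602736555 q [-20.  45.  23. 112.  10.  25.  -9.]
```

View pics/t4.png

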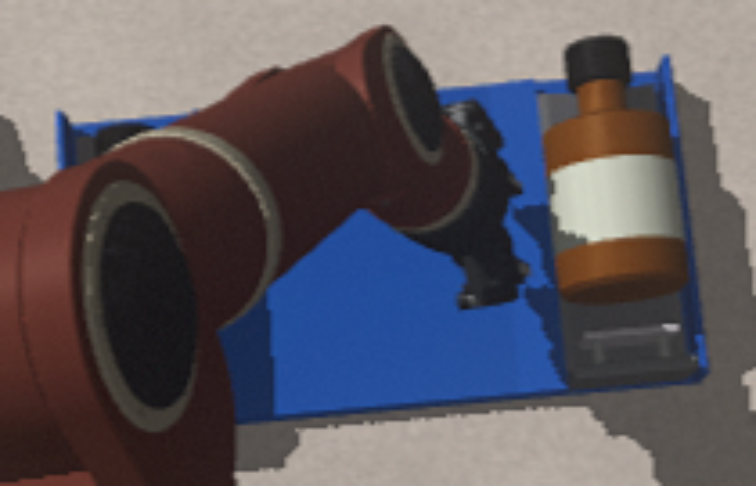

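The bottle lies in the cradle trough (crop 615,200) and the fingers are clear. Next: back off, rise, measure, and go beyond the cap.

```bash
python3 -m handwheel '[[0,0,0,-5,0,-14,0.6],[0,0,0,-5,0,-14,0.6],[0,0,0,-40,0,-1,0],[0,0,0,-80,0,13,0],[0,0,0,-120,0,27,0],[0,0,0,-146,0,37,0],[0,0,0,-146,0,37,0],[0,0,0,-146,0,37,0]]'
python3 - <<'E'
from h import *
where(); 
for n in("top","scene"):
    s=snap(n);P=cloud(s)
    B=bottle(s,.44,.72,-.20,-.085);r=cv2.minAreaRect(B[:,:2].astype(np.float32)*1000);print(n,len(B),r,((np.array([*r[0],0])/1000-OT)@RT*1000).round(1))
    L=(B-OT)@RT*1000; print("tray x pct",np.percentile(L[:,0],[0,1,99,100]),"y",np.percentile(L[:,1],[1,99]),"zmax",L[:,2].max())
t=np.radians(12)
for y in(1,-1): rel([145,-165,130],[-np.sin(t),0,-np.cos(t)],[0,y,0])
for y in(1,-1): rel([145,-165,50],[-np.sin(t),0,-np.cos(t)],[0,y,0])
E
```

```text
t: 10.12
tcp_pos: [0.5387, -0.056, 0.1896]
orientation: [-0.2, 70.1, -86.5]
force: [-0.7, 0.2, -1.0]
width: -0.0
t 10.125 tray mm [ -5.4 -78.4 189.6] axes(tray) [[-0.001, 1.0, 0.0], [-0.34, -0.0, -0.94], [-0.94, -0.001, 0.34]] F tray [-0.7  0.2 -1. ] w -0.0003003806676438066 q [-23.  31.  24. 106.  11.  45.  -6.]
top 1914 ((566.464111328125, -138.8907470703125), (203.95693969726562, 85.30891418457031), 3.914166212081909) [  16.8 -162.8    0. ]
tray x pct [-85.15430236 -55.52617382 114.76868136 118.81053296] y [-203.49918103 -122.2161681 ] zmax 104.41483720679211
scene 1847 ((570.5499267578125, -141.45578002929688), (198.03480529785156, 84.97010803222656), 3.1786670684814453) [  20.8 -165.7    0. ]
tray x pct [-78.23738625 -52.78640074 116.76621681 119.86042087] y [-205.89486559 -125.0781624 ] zmax 103.4935882625517
turn [-90.7  24.9   6.4] shift [ 84.6 150.8  61.4] p [ 0.694 -0.133  0.13 ]
turn [ 86.6   6.3 -24.6] shift [ 84.6 150.8  61.4] p [ 0.694 -0.133  0.13 ]
turn [-90.7  24.9   6.4] shift [159.8 151.   34.1] p [ 0.694 -0.133  0.05 ]
turn [ 86.6   6.3 -24.6] shift [159.8 151.   34.1] p [ 0.694 -0.133  0.05 ]
```

```bash
python3 -m handwheel '[[-9,2.5,0.6,0,30,20,0],[-18,5,1.3,0,60,40,0],[-28,7.5,2,0,90,50,0],[-37,10,2.6,0,120,61,0],[-46,12.5,3.2,10,151,61,0],[-56,15,3.9,25,151,61,0],[-65,17.5,4.5,40,151,61,0],[-74,20,5.1,60,151,61,0],[-83,22.5,5.8,75,151,61,0],[-90.7,24.9,6.4,85,151,61,0],[-90.7,24.9,6.4,85,151,61,0],[-90.7,24.9,6.4,85,151,61,0],[-90.7,24.9,6.4,85,151,61,0]]'
python3 - <<'E'
from h import *
where(); t=np.radians(12)
rel([145,-165,50],[-np.sin(t),0,-np.cos(t)],[0,1,0])
E
```

```text
t: 11.85
tcp_pos: [0.6959, -0.1321, 0.132]
orientation: [-179.9, 78.2, -176.2]
force: [-0.2, -0.5, 0.3]
width: 0.002
t 11.85 tray mm [ 146.5 -164.5  132. ] axes(tray) [[-0.204, 0.001, 0.979], [-0.0, 1.0, -0.001], [-0.979, -0.0, -0.204]] F tray [-0.2 -0.5  0.3] w 0.0024841809461804186 q [ 13.  53. -12.  64.  12.  76.  94.]
turn [-0.1  0.2  0. ] shift [80.6 -0.5 15.3] p [ 0.694 -0.133  0.05 ]
```

```bash
python3 -m handwheel '[[0,0,0,20,0,4,0],[0,0,0,40,0,8,0],[0,0,0,58,0,11,0],[0,0,0,70,0,13.5,0],[0,0,0,80.5,0,15.3,0],[0,0,0,80.5,0,15.3,0],[0,0,0,80.5,0,15.3,0]]'
python3 - <<'E'
from h import *
where()
save(snap("scene"),"s5.png",(200,170,400,320),4)
E
```

```text
t: 12.72
tcp_pos: [0.6948, -0.1329, 0.05]
orientation: [-180.0, 78.3, -176.3]
force: [-0.2, -0.5, 1.7]
width: 0.0
t 12.725 tray mm [ 145.3 -165.3   50. ] axes(tray) [[-0.204, 0.001, 0.979], [0.0, 1.0, -0.001], [-0.979, -0.0, -0.204]] F tray [-0.2 -0.5  1.7] w 3.831929256368533e-05 q [ 13.  57. -12.  68.  13.  68.  93.]
```

View pics/s5.png

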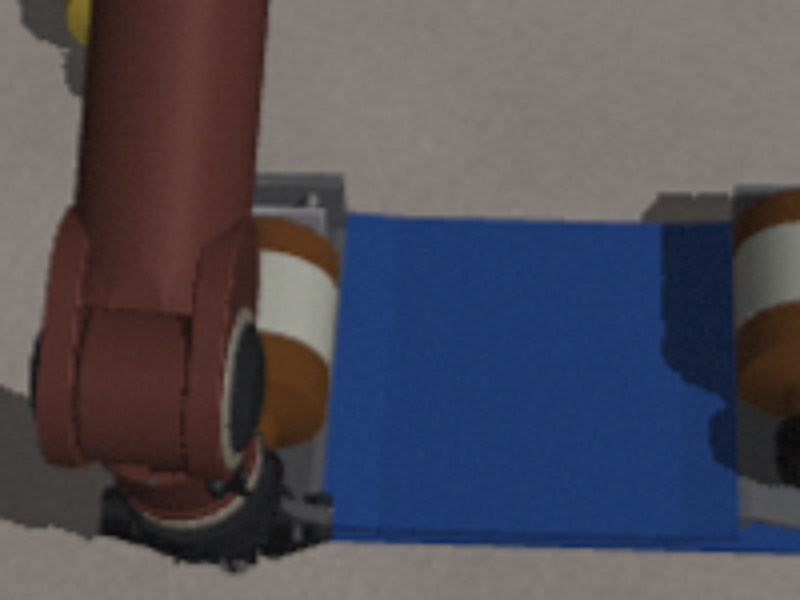

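The hand hangs behind the cap (crop 220,520) and the bottle lies in the cradle. Now a slow push in -x.

```bash
python3 -m handwheel '[[0,0,0,0.4,0,-2,0],[0,0,0,0.8,0,-3.9,0],[0,0,0,1.2,0,-5.9,0],[0,0,0,1.6,0,-7.8,0],[0,0,0,1.9,0,-9.3,0],[0,0,0,2.2,0,-10.8,0],[0,0,0,2.6,0,-12.2,0],[0,0,0,2.9,0,-13.7,0],[0,0,0,3.2,0,-15.2,0],[0,0,0,3.5,0,-16.7,0],[0,0,0,3.8,0,-18.1,0],[0,0,0,4.1,0,-19.6,0]]'
python3 - <<'E'
from h import *
where()
E
python3 -m handwheel '[[0,0,0,0.3,0,-1.5,0],[0,0,0,0.6,0,-3,0],[0,0,0,0.9,0,-4.4,0],[0,0,0,1.2,0,-5.9,0],[0,0,0,1.5,0,-7.3,0],[0,0,0,1.8,0,-8.8,0]]'
python3 - <<'E'
from h import *
where()
E
```

```text
t: 14.28
tcp_pos: [0.6748, -0.134, 0.0495]
orientation: [179.9, 78.3, -176.3]
force: [3.7, 0.3, -0.8]
width: 0.006
t 14.275 tray mm [ 125.3 -165.    49.5] axes(tray) [[-0.203, 0.001, 0.979], [0.0, 1.0, -0.001], [-0.979, 0.0, -0.203]] F tray [ 3.7  0.  -0.8] w 0.006310164084777102 q [ 14.  56. -12.  72.  13.  65.  93.]
t: 15.02
tcp_pos: [0.6652, -0.1347, 0.0494]
orientation: [180.0, 78.2, -176.3]
force: [3.6, -0.1, 0.0]
width: 0.002
t 15.025 tray mm [ 115.6 -165.1   49.4] axes(tray) [[-0.205, 0.001, 0.979], [0.0, 1.0, -0.001], [-0.979, 0.0, -0.205]] F tray [ 3.6 -0.3  0. ] w 0.002425504850405907 q [ 14.  55. -12.  74.  13.  64.  93.]
```

```bash
python3 -m handwheel '[[0,0,0,0.2,0,-1.2,0],[0,0,0,0.5,0,-2.4,0],[0,0,0,0.7,0,-3.6,0],[0,0,0,1,0,-4.9,0],[0,0,0,1.2,0,-5.9,0],[0,0,0,1.4,0,-6.9,0]]'
python3 -c "from h import *;where()"
python3 -m handwheel '[[0,0,0,0.2,0,-0.7,0],[0,0,0,0.3,0,-1.4,0],[0,0,0,0.5,0,-2.1,0],[0,0,0,0.6,0,-2.9,0]]'
python3 -c "from h import *;where()"
```

```text
t: 15.78
tcp_pos: [0.6582, -0.1352, 0.0494]
orientation: [180.0, 78.2, -176.3]
force: [3.8, -0.3, -1.0]
width: 0.003
t 15.775 tray mm [ 108.6 -165.1   49.4] axes(tray) [[-0.205, 0.001, 0.979], [0.0, 1.0, -0.001], [-0.979, 0.0, -0.205]] F tray [ 3.8 -0.5 -1. ] w 0.0029803946927891333 q [ 14.  54. -12.  76.  13.  63.  93.]
t: 16.27
tcp_pos: [0.6552, -0.1353, 0.0494]
orientation: [180.0, 78.2, -176.3]
force: [2.9, -0.1, -0.6]
width: -0.005
t 16.275 tray mm [ 105.7 -165.1   49.4] axes(tray) [[-0.205, 0.001, 0.979], [0.0, 1.0, -0.001], [-0.979, 0.0, -0.205]] F tray [ 2.9 -0.3 -0.6] w -0.004897550492114834 q [ 14.  54. -12.  76.  13.  63.  93.]
```

Still only sliding friction, so the plate is not touched yet. I'll go on in small steps.

```bash
python3 -m handwheel '[[0,0,0,0.2,0,-0.7,0],[0,0,0,0.3,0,-1.4,0],[0,0,0,0.5,0,-2.1,0],[0,0,0,0.6,0,-2.9,0]]'
python3 -c "from h import *;where()"
python3 -m handwheel '[[0,0,0,0.2,0,-0.7,0],[0,0,0,0.3,0,-1.4,0],[0,0,0,0.4,0,-2,0]]'
python3 -c "from h import *;where()"
```

```text
t: 16.77
tcp_pos: [0.6536, -0.1355, 0.0496]
orientation: [-180.0, 78.4, -176.3]
force: [5.5, 0.4, -1.4]
width: -0.0
t 16.775 tray mm [ 104.1 -165.1   49.6] axes(tray) [[-0.202, 0.001, 0.979], [0.0, 1.0, -0.001], [-0.979, -0.0, -0.202]] F tray [ 5.5  0.1 -1.4] w -0.00034785276079556555 q [ 15.  54. -12.  77.  13.  62.  93.]
t: 17.15
tcp_pos: [0.6521, -0.1355, 0.0498]
orientation: [-180.0, 78.4, -176.3]
force: [7.1, -0.9, -1.3]
width: 0.002
t 17.15 tray mm [ 102.6 -165.1   49.8] axes(tray) [[-0.2, 0.001, 0.98], [0.0, 1.0, -0.001], [-0.98, -0.0, -0.2]] F tray [ 7.  -1.4 -1.3] w 0.001983654846630208 q [ 15.  54. -12.  77.  13.  62.  93.]
```

```bash
python3 -m handwheel '[[0,0,0,0.2,0,-0.7,0],[0,0,0,0.3,0,-1.4,0],[0,0,0,0.4,0,-2,0]]'
python3 -c "from h import *;where()"
python3 -m handwheel '[[0,0,0,0.2,0,-0.7,0],[0,0,0,0.3,0,-1.4,0],[0,0,0,0.4,0,-2,0]]'
python3 -c "from h import *;where()"
```

```text
t: 17.52
tcp_pos: [0.6507, -0.1356, 0.0499]
orientation: [-180.0, 78.5, -176.3]
force: [7.1, 0.3, -0.4]
width: 0.0
t 17.525 tray mm [ 101.1 -165.1   49.9] axes(tray) [[-0.199, 0.001, 0.98], [0.0, 1.0, -0.001], [-0.98, -0.0, -0.199]] F tray [ 7.1 -0.1 -0.4] w 0.00012093553994902307 q [ 15.  54. -12.  78.  13.  62.  93.]
t: 17.9
tcp_pos: [0.6492, -0.1357, 0.05]
orientation: [-179.9, 78.6, -176.2]
force: [6.8, -0.2, -1.6]
width: -0.003
t 17.9 tray mm [  99.6 -165.1   50. ] axes(tray) [[-0.198, 0.001, 0.98], [-0.0, 1.0, -0.001], [-0.98, -0.0, -0.198]] F tray [ 6.8 -0.6 -1.6] w -0.002572514659559731 q [ 15.  53. -12.  78.  13.  61.  93.]
```

```bash
python3 -m handwheel '[[0,0,0,0.2,0,-0.7,0],[0,0,0,0.3,0,-1.4,0],[0,0,0,0.4,0,-2,0]]'
python3 -c "from h import *;where()"
python3 -m handwheel '[[0,0,0,0.2,0,-0.7,0],[0,0,0,0.3,0,-1.4,0]]'
python3 -c "from h import *;where();s=snap('top');save(s,'t6.png',(340,160,440,260),6)"
```

```text
t: 18.27
tcp_pos: [0.6478, -0.1357, 0.0502]
orientation: [-179.9, 78.7, -176.2]
force: [8.9, 0.5, -2.1]
width: 0.001
t 18.275 tray mm [  98.2 -165.    50.2] axes(tray) [[-0.196, 0.0, 0.981], [-0.0, 1.0, -0.0], [-0.981, -0.0, -0.196]] F tray [ 8.9 -0.1 -2.1] w 0.000573097159538354 q [ 15.  53. -12.  78.  13.  61.  93.]
t: 18.52
tcp_pos: [0.6466, -0.1358, 0.0501]
orientation: [-180.0, 78.7, -176.2]
force: [8.9, -0.1, -2.6]
width: 0.0
t 18.525 tray mm [  97.  -165.    50.1] axes(tray) [[-0.195, 0.0, 0.981], [-0.0, 1.0, -0.0], [-0.981, -0.0, -0.195]] F tray [ 8.9 -0.7 -2.6] w 0.00025990526103326374 q [ 15.  53. -12.  79.  13.  61.  93.]
```

View pics/t6.png

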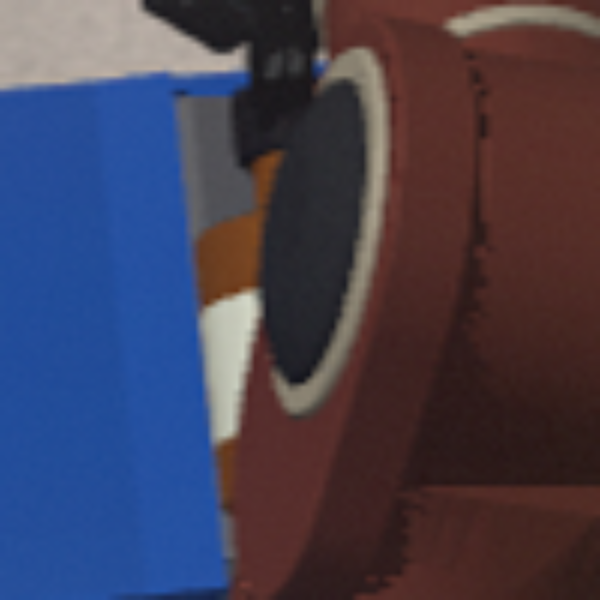

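```bash
python3 -m handwheel '[[0,0,0,0.2,0,-0.7,0],[0,0,0,0.3,0,-1.4,0]]'
python3 -c "from h import *;where()"
python3 -m handwheel '[[0,0,0,0.2,0,-0.7,0],[0,0,0,0.3,0,-1.4,0]]'
python3 -c "from h import *;where();s=snap('scene');save(s,'s7.png',(220,200,320,300),6)"
```

```text
t: 18.82
tcp_pos: [0.6456, -0.1359, 0.0502]
orientation: [-179.9, 78.8, -176.2]
force: [9.7, -0.0, -2.2]
width: -0.001
t 18.825 tray mm [  96.1 -165.    50.2] axes(tray) [[-0.194, 0.0, 0.981], [-0.0, 1.0, -0.0], [-0.981, -0.0, -0.194]] F tray [ 9.6 -0.6 -2.2] w -0.000961269441878016 q [ 15.  53. -12.  79.  13.  61.  93.]
t: 19.08
tcp_pos: [0.6447, -0.1359, 0.0503]
orientation: [-179.9, 78.9, -176.2]
force: [10.5, 0.7, -2.7]
width: 0.003
t 19.075 tray mm [  95.1 -165.    50.3] axes(tray) [[-0.193, 0.0, 0.981], [-0.0, 1.0, -0.0], [-0.981, -0.0, -0.193]] F tray [10.5 -0.  -2.7] w 0.0027936287573486597 q [ 15.  53. -12.  79.  13.  60.  93.]
```

View pics/s7.png

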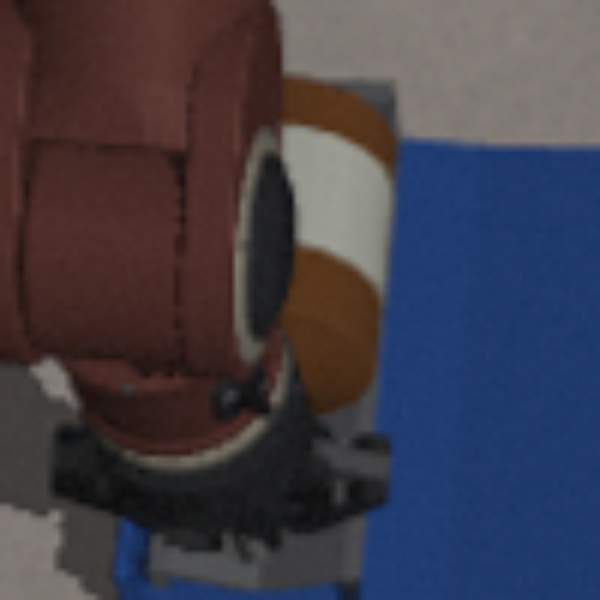

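The arm hides the plate and catch in the views. The held neighbour gives a reference, so I'll compare the x position of the white label bands.

```bash
cat >> h.py <<'E'
def labels():
    for n in("scene","top"):
        s=snap(n);P,h=masks(s);L=(P-OT)@RT*1000
        w=(h[...,1]<60)&(h[...,2]>110)&(L[...,2]>75)&(L[...,2]<112)&(np.abs(L[...,0])<90)
        for nm,c in(("nb",165),("bottle",-165)):
            # same strip: inner flank of each bottle
            m=w&(np.abs(L[...,1]-c)<50); X=L[m]
            q=X[np.abs(X[:,1])<150] if nm else X
            print(n,nm,len(q),np.percentile(q[:,0],[2,50,98]).round(1) if len(q) else "")
E
python3 -c "
from h import *
labels()"
```

```text
scene nb 17 [-50.7 -25.4  -7.8]
scene bottle 209 [-62.5 -34.3  -7.7]
top nb 139 [-57.4 -31.2  -5.1]
top bottle 92 [-59.4 -24.4  -7.8]
```

By its label, the bottle is about 2 mm further in than the held neighbour. One more mm for margin, then back off and check whether it stays.

```bash
python3 -m handwheel '[[0,0,0,0.2,0,-0.7,0],[0,0,0,0.3,0,-1.4,0],[0,0,0,0.3,0,-1.4,0]]'
python3 -c "
from h import *
where();labels()"
python3 -m handwheel '[[0,0,0,-0.4,0,2,0],[0,0,0,-0.8,0,4,0],[0,0,0,-1.2,0,6,0],[0,0,0,-1.6,0,8,0],[0,0,0,-3,0,14,0],[0,0,0,-5,0,25,0],[0,0,0,-30,0,20,0],[0,0,0,-70,0,30,0],[0,0,0,-110,0,40,0],[0,0,0,-150,0,60,0],[0,0,0,-150,100,60,0],[0,0,0,-150,150,60,0],[0,0,0,-150,200,60,0],[0,0,0,-150,250,60,0],[0,0,0,-150,250,60,0]]'
python3 -c "
from h import *
where();labels()
for n in('top','scene'):
    s=snap(n)
    for c in(165,-165):
        L=(cloud(s)-OT)@RT*1000
        m=(np.abs(L[...,1]-c)<50)&(L[...,2]>66)&(L[...,2]<112)&(L[...,0]>-80)&(L[...,0]<130);X=L[m]
        r=cv2.minAreaRect(X[:,:2].astype(np.float32)); print(n,c,np.percentile(X[:,0],[1,99,100]).round(1),r,X[:,2].max())
save(snap('top'),'t8.png',(220,150,430,285),3.6)
"
```

```text
t: 19.6
tcp_pos: [0.6437, -0.1359, 0.0504]
orientation: [-179.9, 78.9, -176.2]
force: [10.0, -0.5, -2.2]
width: 0.001
t 19.6 tray mm [  94.1 -164.9   50.4] axes(tray) [[-0.192, 0.0, 0.981], [-0.0, 1.0, -0.0], [-0.981, -0.0, -0.192]] F tray [ 9.9 -1.1 -2.2] w 0.0006565542651954894 q [ 15.  53. -12.  79.  13.  60.  93.]
scene nb 14 [-48.4 -24.4  -6. ]
scene bottle 203 [-64.  -36.4  -9.8]
top nb 136 [-57.1 -30.8  -4.6]
top bottle 98 [-60.2 -25.9  -9. ]
t: 21.58
tcp_pos: [0.7078, 0.1285, 0.1834]
orientation: [178.1, 77.8, -177.4]
force: [0.3, 0.0, -0.3]
width: -0.001
t 21.575 tray mm [175.3  94.7 183.4] axes(tray) [[-0.212, -0.011, 0.977], [0.004, 1.0, 0.013], [-0.977, 0.007, -0.212]] F tray [ 0.3  0.  -0.3] w -0.0006781426048832919 q [ -6.  52. -14.  58.   8.  83.  77.]
scene nb 0 
scene bottle 207 [-58.3 -30.8  -4.3]
top nb 134 [-57.5 -32.1  -4.6]
top bottle 272 [-58.  -31.5  -5.8]
top 165 [-78.8  84.5  88.3] ((3.7753219604492188, 167.15821838378906), (168.6952667236328, 85.4019775390625), 0.8530405163764954) 105.53392384163446
top -165 [-78.7  84.2  87.9] ((3.9689559936523438, -163.1728515625), (167.8939971923828, 85.47322082519531), 0.010789124295115471) 104.33601955748354
scene 165 [-78.3  88.2  88.6] ((4.764778137207031, 190.8069610595703), (36.0702018737793, 170.26510620117188), 73.93311309814453) 85.66324009027426
scene -165 [-78.7  86.5  89.4] ((4.732452392578125, -165.4752197265625), (84.87586212158203, 169.32183837890625), 89.93807220458984) 104.78801752260078
```

View pics/t8.png

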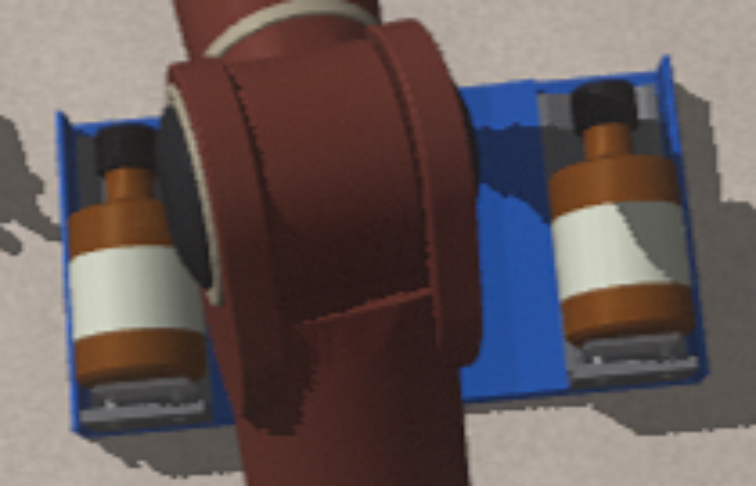

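The bottle sprang back about 3 mm when released and stopped at the same x as the held neighbour, within about 1 mm. That means the catch is holding it. It is parallel and seated, and the hand is clear.

```bash
python3 -c "
from h import *
where();robot.job_done()"
```

```text
t 21.825 tray mm [178.3  81.8 183.7] axes(tray) [[-0.207, 0.004, 0.978], [-0.002, 1.0, -0.005], [-0.978, -0.003, -0.207]] F tray [-0.3 -0.8  0.2] w -0.003261373141754474 q [ -5.  52. -13.  57.   8.  83.  77.]
the job is handed in; nothing more can be done
```

The loose amber bottle now lies held in the free right-hand cradle. I handed the job in at about 22 s of the 58 s allowed.

- **Rolling:** I pushed it over with both fingers spread along its body and the tool tilted 20° so contact was low. The highest push reading was about 3 N.
- **Sliding:** I pushed on the cap towards the end plate. The highest reading was about 10.5 N, taken at the end of each move rather than continuously, against the 20 N limit.

**Last checks:**
- **Held:** on release the bottle came back about 3 mm and stopped within about 1 mm of the held neighbour's x position. A spring-back that stops there means the catch is up.
- **Seated:** the top of the bottle measured about 104.5 mm against a nominal 98 mm. That method read the held neighbour up to 105.5 mm, so the bottle appears seated. Its y was about -163 to -165.5 mm against -165 mm, and it lay parallel within about 0.1°.
- **Robot and neighbour:** the robot was clear, reading about 0 N. The neighbour had not visibly moved.

**Not confirmed:**
- The catch is hidden under the bottle, so its state is inferred, not seen.
- I did not re-measure the dropper; the arm stayed away from it.
- With the arm in the way, the scene camera could not give a usable check of the neighbour at the end. Only the top camera did.

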